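# Index the test-box turntable to its rear stop and start the measurement

### The job

The hearing aid in the test box has to be measured from behind: push the turntable round clockwise, as seen from above, by its steel lug until the rear stop tooth (the one under the lug) has gone past the spring pawl and the pawl has dropped in behind it, then bring the table back until that tooth comes up firmly against the pawl's tip, without forcing it. Only when the tooth rests there, press the red button right down to start the run and let it go. Do not touch the hearing aid and leave the things lying on the desk where they are.

Things in the scene. Friction and masses are not known exactly. Their poses are not given: they have to be found in the camera images.
- test_box: Beige metal test box, 330 x 345 mm. Origin at desk level under the turntable's axis; x to the loudspeaker in the rear housing, y to the left cheek. Bay open in front (-x) and above, 250 wide, deck top 25 mm high from x -135 to 110. Walls round it: left cheek y 125 to 145, right cheek y -125 to -200 (both 90 high), rear housing x 110 to 195 (120 high).
- disc_centre (a point): Centre of the top of the turntable, a heavy (about 2 kg) level aluminium-faced disc in the bay, diameter 168 mm, from 30 to 44 mm above the desk. It turns about this upright axis against a friction of about 0.12 N m in all and stays where it is left.
- index_bracket: Flat steel bracket that carries the pawl, clamped on the deck at the disc's front left, up to 8 degrees to either side of the middle setting. Origin on the turntable's axis at desk level; x points from the axis to where a seated tooth's face stands, z up. Neither it nor the pawl is higher than 47 mm.
- pawl: Cranked brass spring pawl, 57 mm long, 32 to 43 mm above the desk, its upright pivot (the origin) anticlockwise of its toe; it presses the rounded toe (radius 3 mm) on the disc's rim with about 2 N. A tooth lifts it about 0.27 rad anticlockwise. Turned clockwise, teeth pass under it and it drops behind each with a click; turned back, the toe slips under the tooth's lip and stops the square face.
- pawl_tip (a point): End of the pawl's toe that meets a tooth's square face; 37 mm above the desk, 87 mm from the turntable's axis and on the bracket's x axis while the pawl rests on the rim, up to 102 mm from the axis when a tooth lifts it.
- lug_top (a point): Centre of the top, 93 mm above the desk, of the steel lug by which the table is pushed: an upright round post of 20 mm diameter (24 at its foot) standing on the disc 70 mm from the axis, in the same direction from the axis as the rear tooth's square face. The push it takes is about 2 N, rising to 6 to 10 N while a tooth lifts the pawl.
- rear_tooth: The rear stop tooth on the rim beside the lug, one of four at every 90 degrees. Its ramp rises 14 mm from the rim (84 mm from the axis), clockwise end lowest. Its anticlockwise end is a square radial face under a lip 3 mm thick that overhangs it by 6 mm: the pawl only drops once the face is about 6 mm past its toe. Origin on the turntable's axis; x points to the lug and the face.
- tooth_face (a point): Point on the rear tooth's square face, 87 mm from the turntable's axis, 37 mm above the desk. The table is on its rear stop when this point meets pawl_tip.
- hearing_aid: Behind-the-ear hearing aid on a brass coupler, fixed on the middle of the turntable; all within 34 mm of the axis and up to 107 mm above the desk. Origin on the axis at the disc's top; x points along the aid to its lower end, 45 degrees anticlockwise from the lug: at the rear stop that end points to the open front.
- button (a joint): Travel of the red push button in m: 0 up, 0.006 fully down. A spring brings it up; it takes 2 N to start and 5 N to push fully down.
- button_top (a point): Centre of the top face of the square red button, 32 x 32 mm, on top of the right cheek; 104 mm above the desk when up. Pressed straight down.
- tuning_fork: Nickel tuning fork lying flat on the desk, 175 x 39 x 18 mm, origin under its middle, x towards the tines. Leave alone.
- magnifier: Chrome hand magnifier lying flat on the desk, rim diameter 102 mm, 205 mm long, 14 mm high; origin under the lens centre, handle towards its -x. Leave alone.
- bone_vibrator: Grey cube-shaped bone vibrator (38 mm) on a steel headband, lying on the desk, about 140 x 122 x 38 mm, origin under the middle. Leave alone.

How it is judged:
By the outcome, as a careful person would: the job done as asked, in the order asked, and still so for the second after the job is handed in, with the robot touching nothing.
It also fails if it takes over 72 s, if anything falls off the work surface, if the arm or the gripper's body presses on something with over 40 N, if the wrist force passes 120 N, or if a joint passes its speed limit or range.

### The arm

A 6-joint arm with a two-finger parallel gripper is mounted at the origin on the work surface. World frame = base frame: x ahead of the robot, y to its left, z up, the work surface at z = 0. Lengths are in m, angles in rad, forces in N, time in s.
With the tool pointing down it reaches from about 0.35 to 0.975 m from the base axis. Payload 4.9 kg.
Tool frame: the origin (TCP) lies midway between the tips of the shut fingers; the grasp point (between the pads) lies 19 mm behind it (manip.pinch_z is the x of the grasp point in the tool frame, in m); x points along the fingers, y is the direction in which the jaws open and shut, and the axes are right-handed (so a half turn about x gives the same grasp; the last joint's range is limited). The gripper opens to 85 mm and grips with 20 to 120 N. Pads are 22 mm wide; open, the fingers measure 114 mm over their backs; the gripper's body (76 mm by 85 mm) begins 54 mm behind the grasp point. The pads swing forward as they close: fully open they stand 13 mm farther back than shut.
Start: joints at [-0.119, 0.053, 1.613, -0, 1.476, -0.119], TCP at [0.625, 0, 0.231] pointing down, gripper open.
Joint ranges: [-3.01, 3.01], [-1.01, 2.22], [0.06, 2.58], [-1.02, 4.17], [0.09, 2.62], [-3.14, 3.14]. Speed limits (rad/s): [2.57, 2.57, 3.14, 3.14, 3.14, 3.14].

### API

Orientations are given as a unit quaternion [w, x, y, z].
In Python, from plant import sensors, cams, workorder, manip gives the robot as it stands.
- The arm moves only by the tool drive_tool, never from a script. Its argument "series" is a list of rows, each an object of numbers: "x", "y", "z": the shift along the tool's x, y, z in units of 25 mm (1.0 is 25 mm); "ax", "ay", "az": the turn, a rotation vector about the tool's x, y, z in units of 5 degrees (1.0 is 5 degrees). A call has 1 to 5 rows; each row is the pose to reach, as a shift and turn from the pose commanded when the call began, along the tool's axes at that moment; what a row does not reach only later rows make up. A row lasts 1/12 s, in which the tool goes at most 41.7 mm and 7.16 degrees, less where a joint would pass 70% of its speed; a pose out of reach is approached as far as the arm can. A call with a gripper value outside its range is refused whole. "hand" is the opening, from 0 (shut) to 1 (fully open), set as the call begins (left out, the last holds). The fingers move at their own pace and stop on an object; the grip force is fixed at half the most. Time passes only in rows, so rows that repeat a pose let the fingers close. It gives the time, the measured TCP pose, the force and the opening at its end, in the units of the state.
- sensors.state(): the state, without advancing time (a new reading comes with each control period).
- cams.grab_frame(name): name is "scene" or "side" or "wrist"; returns a dict with "img" (420x560x3 uint8, blue, green, red), "camera_matrix" (3x3 intrinsics, pixels), "cam_to_world" (4x4, takes a point from camera to world coordinates). Camera axes: x right, y down, z forward; pixel columns grow to the right and rows downward; lengths in m; the calibration is good to about 2 mm. A picture is of the moment at which its call begins. There is no depth.
- workorder.job_done(): hands the job in, once; it reports no verdict.
The state is a dict: "time": time; "joint_pos": joint angles; "joint_vel": joint speeds; "joint_efforts": joint torques, N m; "tool_pos": TCP position; "tool_rot": TCP orientation; "contact_force": force on the tool from outside, world axes, zero at the start; "ft_torque": the same for the moment, N m; "gripper_width": opening from 0.0 (shut) to 1.0 (fully open).
Only numpy, scipy, OpenCV 4.12 (cv2) and the standard library are available. Lean on these libraries where they do the work, as an engineer would, in place of code of your own. Each camera call takes 0.05 s, during which the arm holds its last target.

## Working session

There is one attempt and no reset: what is moved stays moved. The work goes in short steps, Python scripts to look and compute and a tool call to move; the robot and the scene stay as the last step left them, time stands still between calls to the robot, and variables do not carry over. Pictures are saved under pics/ and viewed, and the job is handed in when it is done.

Besides the shell and the picture viewer there is one more tool, called as name(argument=value, ...) on one line, values as JSON. drive_tool: Moves the arm, as the interface text tells. Its arguments: {"type":"object","properties":{"series":{"type":"array","items":{"type":"object","properties":{"x":{"type":"number"},"y":{"type":"number"},"z":{"type":"number"},"ax":{"type":"number"},"ay":{"type":"number"},"az":{"type":"number"}}}},"hand":{"type":"number"}},"required":["series"]}

```bash
ls; mkdir -p pics; python3 - <<'E'
from plant import sensors,cams,manip
import cv2,numpy as np
s=sensors.state();print(s)
for n in("scene","side","wrist"):
    f=cams.grab_frame(n);cv2.imwrite(f"pics/{n}0.png",f["img"]);np.savez(f"pics/{n}0.npz",**f);print(n,f["camera_matrix"].tolist(),f["cam_to_world"].round(3).tolist())
E
```

```text
pics
{'time': 0.0, 'joint_pos': array([-1.18999507e-01,  5.33914302e-02,  1.61429058e+00,  4.19365929e-06,
        1.47596924e+00, -1.18996745e-01]), 'joint_vel': array([-7.12834951e-04, -4.43022696e-04,  2.00813319e-04,  4.41273136e-04,
       -1.25212724e-03,  3.51639712e-06]), 'joint_efforts': array([ 2.70554956e-04, -3.93670499e+01, -3.70175600e+01, -1.62778279e-04,
        6.93513779e-03, -6.06393527e-06]), 'tool_pos': array([6.24386823e-01, 7.52133232e-05, 2.30043610e-01]), 'tool_rot': array([ 0.49942592,  0.49955177,  0.50057196, -0.50044928]), 'contact_force': array([0.04984061, 0.04720502, 0.69193367]), 'ft_torque': array([ 0.00840118, -0.07079708, -0.03476538]), 'gripper_width': 1.000523266306038}
scene [[481.2539660457864, 0.0, 278.45636290198485], [0.0, 481.2539660457864, 209.5900644753721], [0.0, 0.0, 1.0]] [[0.367, 0.672, -0.643, 1.293], [0.93, -0.272, 0.247, -0.213], [-0.009, -0.689, -0.725, 0.864], [0.0, 0.0, 0.0, 1.0]]
side [[396.72075906378575, 0.0, 277.1523580818035], [0.0, 396.72075906378575, 210.72945855147506], [0.0, 0.0, 1.0]] [[-0.771, -0.326, 0.547, 0.054], [-0.637, 0.393, -0.663, 0.718], [0.001, -0.86, -0.511, 0.579], [0.0, 0.0, 0.0, 1.0]]
wrist [[300.8514633957153, 0.0, 279.406880800554], [0.0, 300.8514633957153, 204.70658301802507], [0.0, 0.0, 1.0]] [[1.0, 0.002, -0.003, 0.625], [0.001, -0.948, -0.318, 0.082], [-0.003, 0.318, -0.948, 0.373], [0.0, 0.0, 0.0, 1.0]]
```

View pics/scene0.png

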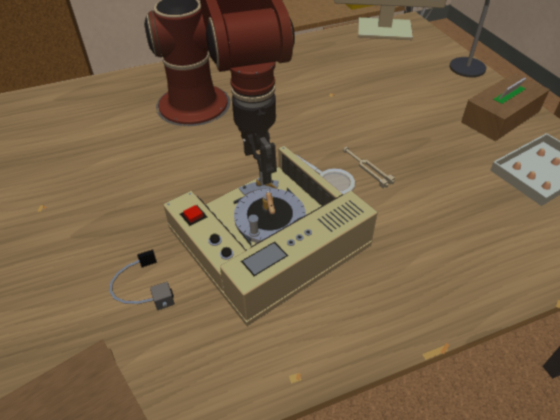

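View pics/side0.png

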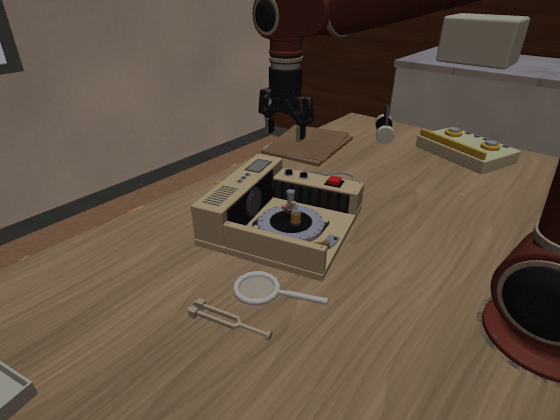

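View pics/wrist0.png

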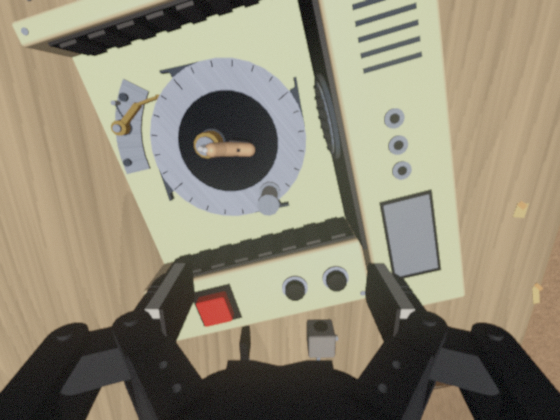

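The wrist view shows everything I need: disc centre near (228,137), lug (269,198), pawl toe (157,97), button (213,310). Next I'll enlarge and measure.

```bash
cat > h.py <<'E'
import numpy as np,cv2
def ray(f,uv):
    K=f["camera_matrix"];T=f["cam_to_world"]
    d=T[:3,:3]@np.linalg.inv(K)@np.array([uv[0],uv[1],1.]);return T[:3,3],d
def onz(f,uv,z):
    o,d=ray(f,uv);return o+d*(z-o[2])/d[2]
def proj(f,p):
    T=f["cam_to_world"];c=T[:3,:3].T@(np.array(p)-T[:3,3]);q=f["camera_matrix"]@c;return q[:2]/q[2]
E
python3 - <<'E'
import cv2,numpy as np
f=np.load("pics/wrist0.npz");im=f["img"]
cv2.imwrite("pics/w0z.png",cv2.resize(im[40:240,80:340],None,fx=3,fy=3,interpolation=cv2.INTER_CUBIC))
f=np.load("pics/scene0.npz");im=f["img"]
cv2.imwrite("pics/s0z.png",cv2.resize(im[160:300,160:360],None,fx=4,fy=4,interpolation=cv2.INTER_CUBIC))
E
```

```text
(no output)
```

View pics/w0z.png

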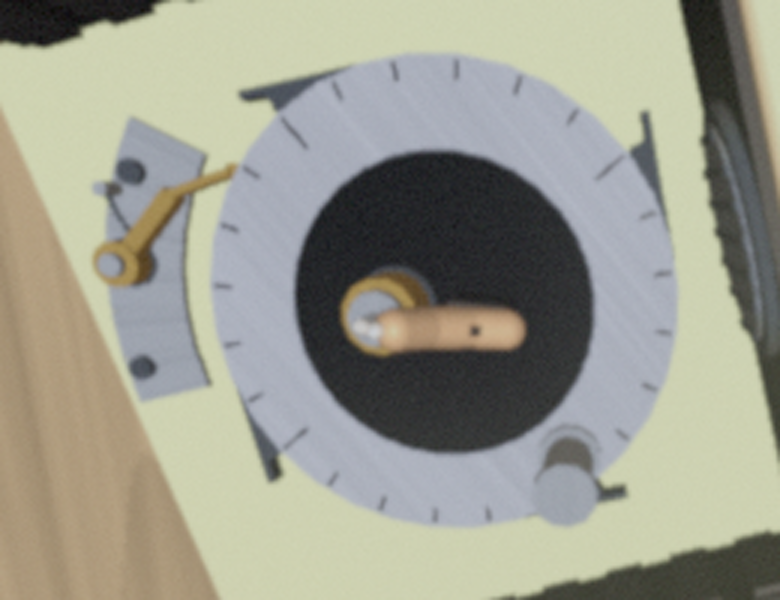

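View pics/s0z.png

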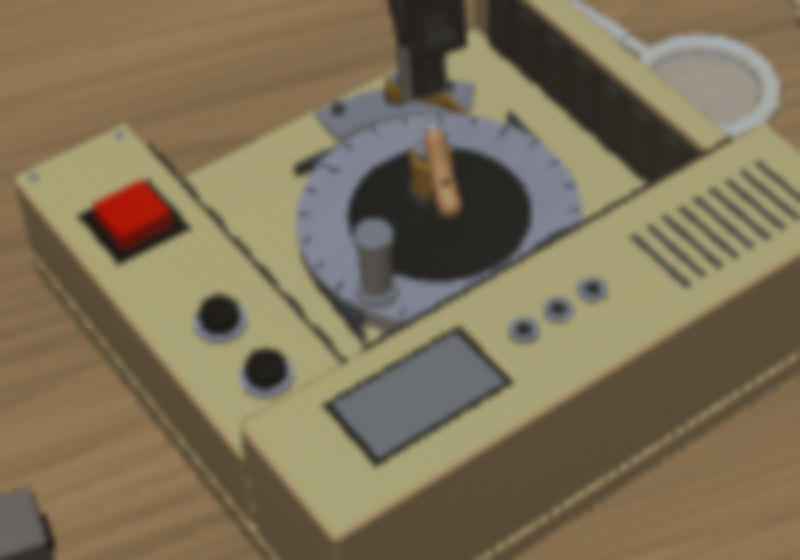

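```bash
python3 - <<'E'
import numpy as np,cv2
from h import *
f=np.load("pics/wrist0.npz")
Z=lambda u,v:((u-1)/3+80,(v-1)/3+40)
# disc rim: bluish-grey mask contour
im=f["img"].astype(int);b,g,r=im[...,0],im[...,1],im[...,2]
m=((b-r)>8)&(b>110);m=m.astype(np.uint8);m[:,:145]=0;m[225:]=0;m[:,312:]=0
n,l,st,_=cv2.connectedComponentsWithStats(m);k=1+np.argmax(st[1:,4]);print(st[k])
c=max(cv2.findContours((l==k).astype(np.uint8),0,1)[0],key=len)[:,0]
P=np.array([onz(f,p,.044)[:2] for p in c])
for i in range(10):
    A=np.c_[2*P,np.ones(len(P))];s=np.linalg.lstsq(A,(P**2).sum(1),rcond=None)[0];R=np.sqrt(s[2]+s[:2]@s[:2]);e=np.hypot(*(P-s[:2]).T)-R
    P=P[abs(e)<max(.002,2*e.std())]
print("disc",s[:2],R,len(P)); C=s[:2]
lug=onz(f,Z(567,495),.093)[:2];d=lug-C;print("lug",lug,np.hypot(*d),np.degrees(np.arctan2(*d[::-1])))
tip=onz(f,Z(234,171),.040)[:2];d=tip-C;print("tip",tip,np.hypot(*d),np.degrees(np.arctan2(*d[::-1])))
for q in((241,95),(648,112),(276,480),(625,491)):
    p=onz(f,Z(*q),.042)[:2];d=p-C;print("tooth",np.hypot(*d),np.degrees(np.arctan2(*d[::-1])))
red=((r>150)&(g<70)&(b<70)).astype(np.uint8);M=cv2.moments(red[250:],True);uv=(M["m10"]/M["m00"],M["m01"]/M["m00"]+250);print("btn wrist",uv,onz(f,uv,.104))
fs=np.load("pics/scene0.npz");im=fs["img"].astype(int);red=((im[...,2]>150)&(im[...,1]<70)&(im[...,0]<70)).astype(np.uint8);red[:190]=0
M=cv2.moments(red[:230,:230],True);uv=(M["m10"]/M["m00"],M["m01"]/M["m00"]);print("btn scene",uv,onz(fs,uv,.102))
o=onz(fs,(160+374/4,160+232/4),.093);print("lug scene",o)
print("C in scene",proj(fs,[*C,.044]))
# box edge dir: rear housing inner top edge
a=onz(f,(298,0),.12);b_=onz(f,(362,230),.12);print("box -y dir",np.degrees(np.arctan2(*(b_-a)[1::-1])))
E
```

```text
[  151    58   154   157 11228]
disc [0.56829459 0.04234084] 0.08245162549964818 420
lug [ 0.61351699 -0.01195104] 0.07065885756404529 -50.20740327518145
tip [0.49698469 0.08872884] 0.08507025326422689 146.95547885182395
tooth 0.09590881041415271 132.7439332017841
tooth 0.09714292954855466 42.174729214680795
tooth 0.09493581734789999 -136.35961672430417
tooth 0.0957037066326649 -46.77395802720301
btn wrist (212.88333333333333, 304.1333333333333) [ 0.55365751 -0.11955443  0.104     ]
btn scene (192.2015503875969, 211.68217054263565) [ 0.55222524 -0.13045182  0.102     ]
lug scene [ 0.61199874 -0.0103545   0.093     ]
C in scene [269.51231222 213.16405116]
box -y dir -70.9970752553491
```

drive_tool(series=[{"x": 0.8, "y": -0.1, "z": 0.1, "ax": -1.4}, {"x": 1.6, "y": -0.2, "z": 0.2, "ax": -2.8}, {"x": 2.4, "y": -0.3, "z": 0.3, "ax": -4.2}, {"x": 2.8, "y": -0.48, "z": 0.44, "ax": -5.6}, {"x": 2.8, "y": -0.48, "z": 0.44, "ax": -7}], hand=0.5)

```text
schema error: expected keys x, y, z, ax, ay, az
```

drive_tool(series=[{"ax": -1}, {"ax": -1}, {"ax": -1}])

```text
schema error: expected keys x, y, z, ax, ay, az
```

```bash
python3 - <<'E'
from plant import sensors,cams
import cv2,numpy as np
s=sensors.state();print(s)
for n in("scene","wrist"):
    f=cams.grab_frame(n);cv2.imwrite(f"pics/{n}1.png",f["img"]);np.savez(f"pics/{n}1.npz",**f)
E
```

```text
{'time': 0.15, 'joint_pos': array([-1.19019900e-01,  5.32071447e-02,  1.61401239e+00,  6.25065223e-06,
        1.47603788e+00, -1.18997049e-01]), 'joint_vel': array([-0.00042204,  0.00184828, -0.00331972,  0.00042818,  0.00034084,
       -0.00010137]), 'joint_efforts': array([ 5.10442842e-04, -3.94241810e+01, -3.70721948e+01, -1.15854355e-04,
        4.61802789e-03,  5.00508997e-05]), 'tool_pos': array([6.24489048e-01, 5.08324977e-05, 2.30324071e-01]), 'tool_rot': array([ 0.49952995,  0.49964358,  0.50045798, -0.50036779]), 'contact_force': array([ 0.05522798, -0.38347509,  0.6337751 ]), 'ft_torque': array([ 0.00504759, -0.0287215 ,  0.01131411]), 'gripper_width': 1.0022767214347748}
```

View pics/wrist1.png

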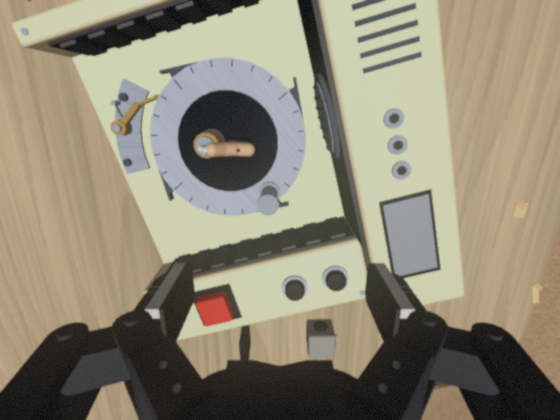

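View pics/scene1.png

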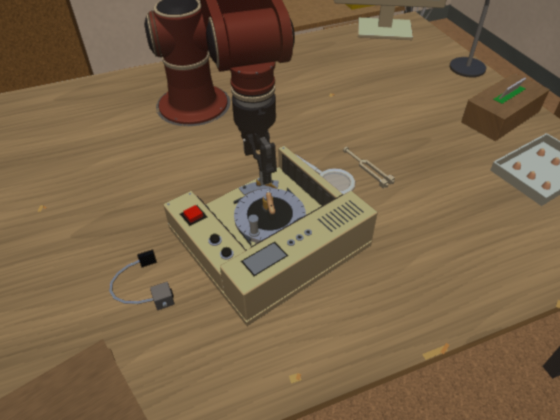

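Both views are unchanged because the call was refused: every row needs all six keys.

drive_tool(series=[{"x": 0.8, "y": -0.1, "z": 0.1, "ax": -1.4, "ay": 0, "az": 0}, {"x": 1.6, "y": -0.2, "z": 0.2, "ax": -2.8, "ay": 0, "az": 0}, {"x": 2.4, "y": -0.3, "z": 0.3, "ax": -4.2, "ay": 0, "az": 0}, {"x": 2.8, "y": -0.48, "z": 0.44, "ax": -5.6, "ay": 0, "az": 0}, {"x": 2.8, "y": -0.48, "z": 0.44, "ax": -7, "ay": 0, "az": 0}], hand=0.5)

```text
time: 0.67
tool_pos: [0.6102, -0.0111, 0.157]
tool_rot: [0.626, 0.324, 0.63, -0.326]
contact_force: [-0.1, 0.5, -0.5]
gripper_width: 0.501
```

drive_tool(series=[{"x": 0, "y": 0, "z": 0, "ax": -1, "ay": 0, "az": 0}, {"x": 0, "y": 0, "z": 0, "ax": -1, "ay": 0, "az": 0}, {"x": 0, "y": 0, "z": 0, "ax": -1, "ay": 0, "az": 0}])

```text
time: 0.92
tool_pos: [0.613, -0.011, 0.1613]
tool_rot: [0.641, 0.3, 0.641, -0.3]
contact_force: [-0.2, 0.3, 0.4]
gripper_width: 0.499
```

```bash
python3 - <<'E'
from plant import sensors,cams
import cv2,numpy as np
s=sensors.state();print(s)
for n in("scene","wrist"):
    f=cams.grab_frame(n);cv2.imwrite(f"pics/{n}2.png",f["img"]);np.savez(f"pics/{n}2.npz",**f)
E
```

```text
{'time': 0.9167, 'joint_pos': array([-1.39272304e-01,  7.66824260e-02,  1.70694060e+00, -1.72143434e-05,
        1.35798062e+00, -8.35075286e-01]), 'joint_vel': array([-0.00107335, -0.00363594, -0.00582152, -0.00052589, -0.00214488,
        0.00235867]), 'joint_efforts': array([-3.63222056e-02, -3.87962115e+01, -3.54026413e+01, -2.05609089e-03,
        6.40477811e-03, -8.39959597e-02]), 'tool_pos': array([ 0.61299465, -0.01100875,  0.16128085]), 'tool_rot': array([ 0.64050657,  0.29957423,  0.64051051, -0.29958789]), 'contact_force': array([-0.21424345,  0.26312552,  0.38636446]), 'ft_torque': array([-0.02073402, -0.03052641,  0.01297658]), 'gripper_width': 0.49943781260027736}
```

View pics/wrist2.png

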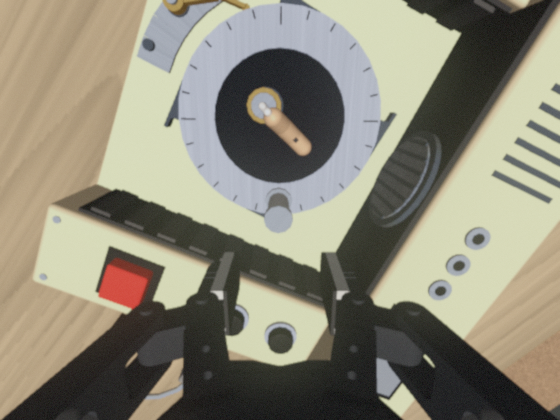

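View pics/scene2.png

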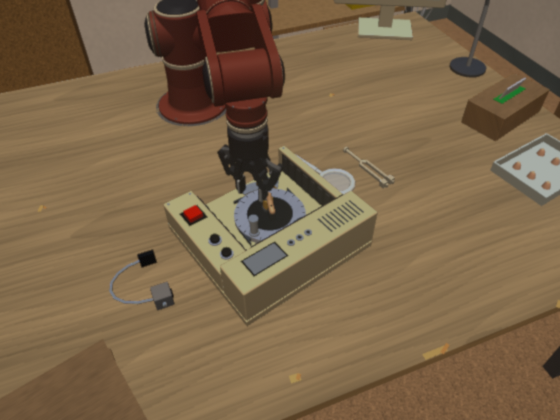

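```bash
python3 - <<'E'
import numpy as np
from h import *
f=np.load("pics/wrist2.npz")
print("lug",onz(f,(279,217),.093),"proj tcp",proj(f,[.613,-.011,.161]))
im=f["img"].astype(int);red=((im[...,2]>185)&(im[...,1]<70)&(im[...,0]<70)).astype(np.uint8)
c=max(cv2.findContours(red,0,1)[0],key=cv2.contourArea);print(cv2.minAreaRect(c));M=cv2.moments(c);print(onz(f,(M["m10"]/M["m00"],M["m01"]/M["m00"]),.104))
# disc extremes
print("C",onz(f,(281,109),.044))
E
```

```text
lug [ 0.6118724  -0.01017928  0.093     ] proj tcp [279.39408105 264.57164398]
((138.55189514160156, 300.3066101074219), (1.6511858701705933, 11.65542984008789), 29.05460548400879)
[ 0.56986357 -0.13180931  0.104     ]
C [0.56408963 0.04939926 0.044     ]
```

```bash
python3 - <<'E'
import numpy as np
from h import *
from scipy.optimize import least_squares
for n,c0 in (("wrist0",(228,137)),("wrist2",(280,109))):
    f=np.load(f"pics/{n}.npz");hsv=cv2.cvtColor(f["img"],cv2.COLOR_BGR2HSV)
    # rim = outward transition from bluish to yellowish
    im=cv2.GaussianBlur(f["img"],(3,3),0).astype(int);d=im[...,0]-im[...,2]
    pts=[]
    for a in np.radians(np.arange(0,360,3)):
        for r in range(60,125):
            u,v=c0[0]+r*np.cos(a),c0[1]+r*np.sin(a)
            if not(1<u<558 and 1<v<418):break
            if d[int(round(v)),int(round(u))]<-8 : pts.append((u,v));break
    P=np.array([onz(f,p,.044)[:2] for p in pts])
    s=least_squares(lambda q:np.hypot(P[:,0]-q[0],P[:,1]-q[1])-q[2],[.567,.043,.084],loss="soft_l1",f_scale=.0007)
    print(n,s.x,len(P),np.median(abs(s.fun)))
    s=least_squares(lambda q:np.hypot(P[:,0]-q[0],P[:,1]-q[1])-.084,[.567,.043],loss="soft_l1",f_scale=.0007);print(s.x)
E
```

```text
wrist0 [0.56844736 0.04184894 0.08456859] 120 0.00046513360393485303
[0.56840635 0.04187398]
wrist2 [0.56857788 0.04172142 0.08438914] 115 0.0003769117087141366
[0.56854166 0.041788  ]
```

drive_tool(series=[{"x": 1, "y": 0, "z": 0, "ax": 0, "ay": 0, "az": 0}, {"x": 2, "y": 0, "z": 0, "ax": 0, "ay": 0, "az": 0}, {"x": 3, "y": 0, "z": 0, "ax": 0, "ay": 0, "az": 0}, {"x": 4, "y": 0, "z": 0, "ax": 0, "ay": 0, "az": 0}, {"x": 4, "y": 0, "z": 0, "ax": 0, "ay": 0, "az": 0}], hand=0.5)

```text
time: 1.43
tool_pos: [0.6088, -0.0104, 0.0554]
tool_rot: [0.637, 0.298, 0.644, -0.3]
contact_force: [-0.8, -0.5, -1.0]
gripper_width: 0.498
```

```bash
python3 - <<'E'
from plant import sensors,cams
import cv2,numpy as np
s=sensors.state();print(s["tool_pos"],s["contact_force"])
f=cams.grab_frame("wrist");cv2.imwrite("pics/wrist3.png",f["img"])
f=cams.grab_frame("side");cv2.imwrite("pics/side3.png",f["img"])
E
```

```text
[ 0.60878761 -0.01042434  0.05537805] [-0.79641598 -0.49245498 -0.97392625]
```

View pics/wrist3.png

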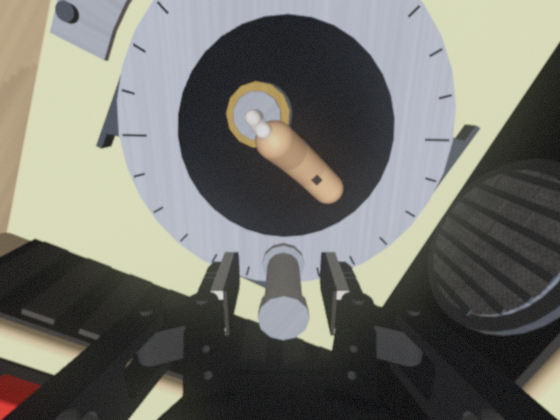

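View pics/side3.png

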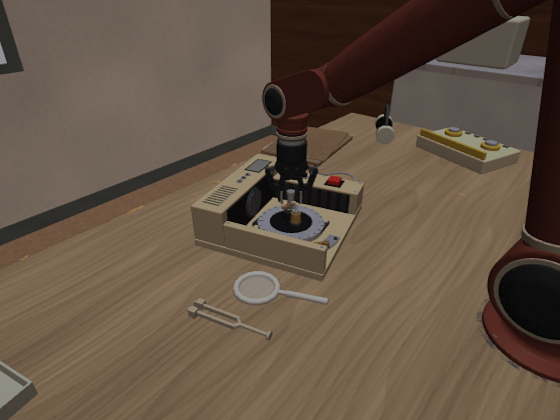

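The lug top (284,310) is centred between the open fingers (columns 225 and 335), and the side view shows nothing touched. I'll narrow the gap and start pushing.

drive_tool(series=[{"x": 0, "y": 0, "z": 0, "ax": 0, "ay": 0, "az": 0}, {"x": 0, "y": 0, "z": 0, "ax": 0, "ay": 0, "az": 0}, {"x": 0, "y": 0, "z": 0, "ax": 0, "ay": 0, "az": 0}, {"x": 0, "y": 0, "z": 0, "ax": 0, "ay": 0, "az": 0}], hand=0.35)

```text
time: 1.87
tool_pos: [0.6141, -0.0111, 0.0631]
tool_rot: [0.642, 0.299, 0.64, -0.299]
contact_force: [1.5, 0.3, 0.0]
gripper_width: 0.345
```

drive_tool(series=[{"x": 0, "y": -0.1, "z": 0, "ax": 0.4, "ay": 0, "az": 0}, {"x": 0, "y": -0.2, "z": -0.01, "ax": 0.8, "ay": 0, "az": 0}, {"x": 0, "y": -0.39, "z": -0.03, "ax": 1.6, "ay": 0, "az": 0}, {"x": 0, "y": -0.58, "z": -0.06, "ax": 2.4, "ay": 0, "az": 0}, {"x": 0, "y": -0.77, "z": -0.11, "ax": 3.2, "ay": 0, "az": 0}])

```text
time: 2.28
tool_pos: [0.5974, -0.021, 0.0623]
tool_rot: [0.593, 0.387, 0.592, -0.385]
contact_force: [2.6, 0.8, -1.2]
gripper_width: 0.35
```

drive_tool(series=[{"x": 0, "y": -0.2, "z": -0.01, "ax": 0.8, "ay": 0, "az": 0}, {"x": 0, "y": -0.39, "z": -0.03, "ax": 1.6, "ay": 0, "az": 0}, {"x": 0, "y": -0.58, "z": -0.06, "ax": 2.4, "ay": 0, "az": 0}, {"x": 0, "y": -0.77, "z": -0.11, "ax": 3.2, "ay": 0, "az": 0}, {"x": 0, "y": -0.96, "z": -0.17, "ax": 4, "ay": 0, "az": 0}])

```text
time: 2.7
tool_pos: [0.5738, -0.0271, 0.0623]
tool_rot: [0.517, 0.484, 0.515, -0.482]
contact_force: [2.2, 2.1, -1.6]
gripper_width: 0.348
```

```bash
python3 - <<'E'
from plant import sensors,cams
import cv2,numpy as np
s=sensors.state();print(s["joint_pos"].round(2),s["contact_force"])
d=s["tool_pos"][:2]-[.5685,.0418];print(np.hypot(*d),np.degrees(np.arctan2(*d[::-1])))
f=cams.grab_frame("wrist");cv2.imwrite("pics/wrist4.png",f["img"])
E
```

```text
[-0.18  0.1   1.86  0.    1.18 -0.24] [ 2.19959847  2.10900513 -1.63167906]
0.06910516396117303 -85.58604721847493
```

View pics/wrist4.png

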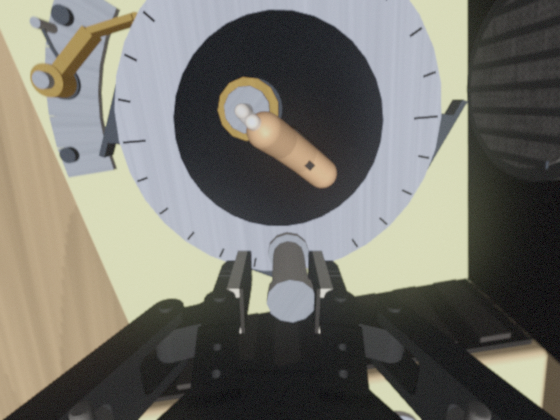

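The right-hand finger is touching the lug (291,300) and the table is turning with it, with the pawl at top left. I'll keep going.

drive_tool(series=[{"x": 0, "y": -0.2, "z": -0.01, "ax": 0.8, "ay": 0, "az": 0}, {"x": 0, "y": -0.39, "z": -0.03, "ax": 1.6, "ay": 0, "az": 0}, {"x": 0, "y": -0.58, "z": -0.06, "ax": 2.4, "ay": 0, "az": 0}, {"x": 0, "y": -0.77, "z": -0.11, "ax": 3.2, "ay": 0, "az": 0}, {"x": 0, "y": -0.96, "z": -0.17, "ax": 4, "ay": 0, "az": 0}])

```text
time: 3.17
tool_pos: [0.5499, -0.0247, 0.0624]
tool_rot: [0.426, 0.566, 0.424, -0.564]
contact_force: [3.5, 0.3, -1.7]
gripper_width: 0.349
```

drive_tool(series=[{"x": 0, "y": -0.2, "z": -0.01, "ax": 0.8, "ay": 0, "az": 0}, {"x": 0, "y": -0.39, "z": -0.03, "ax": 1.6, "ay": 0, "az": 0}, {"x": 0, "y": -0.58, "z": -0.06, "ax": 2.4, "ay": 0, "az": 0}, {"x": 0, "y": -0.77, "z": -0.11, "ax": 3.2, "ay": 0, "az": 0}, {"x": 0, "y": -0.96, "z": -0.17, "ax": 4, "ay": 0, "az": 0}])

```text
time: 3.58
tool_pos: [0.5288, -0.0146, 0.0624]
tool_rot: [0.322, 0.632, 0.319, -0.629]
contact_force: [7.2, -2.8, -5.8]
gripper_width: 0.348
```

drive_tool(series=[{"x": 0, "y": -0.2, "z": -0.01, "ax": 0.8, "ay": 0, "az": 0}, {"x": 0, "y": -0.39, "z": -0.03, "ax": 1.6, "ay": 0, "az": 0}, {"x": 0, "y": -0.58, "z": -0.06, "ax": 2.4, "ay": 0, "az": 0}, {"x": 0, "y": -0.77, "z": -0.11, "ax": 3.2, "ay": 0, "az": 0}, {"x": 0, "y": -0.96, "z": -0.17, "ax": 4, "ay": 0, "az": 0}])

```text
time: 4.0
tool_pos: [0.5108, 0.0032, 0.0624]
tool_rot: [0.207, 0.677, 0.205, -0.676]
contact_force: [1.5, -1.7, -1.9]
gripper_width: 0.351
```

```bash
python3 - <<'E'
from plant import sensors,cams
import cv2,numpy as np
s=sensors.state();print(s["joint_pos"].round(2),s["contact_force"])
d=s["tool_pos"][:2]-[.5685,.0418];print(np.hypot(*d),np.degrees(np.arctan2(*d[::-1])))
f=cams.grab_frame("wrist");cv2.imwrite("pics/wrist5.png",f["img"])
E
```

```text
[-0.14 -0.05  2.02 -0.    1.17  0.84] [ 1.46205123 -1.66474645 -1.89075371]
0.06941968569947478 -146.19275428265718
```

View pics/wrist5.png

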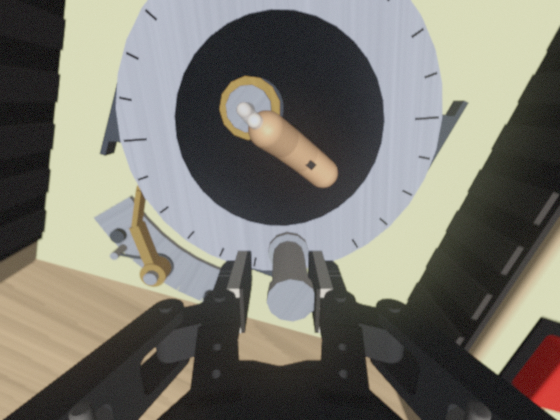

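The first tooth has clicked past: the pawl at (138,190) is now behind it. The force peaked at about 8 N, as expected.

drive_tool(series=[{"x": 0, "y": -0.2, "z": -0.01, "ax": 0.8, "ay": 0, "az": 0}, {"x": 0, "y": -0.39, "z": -0.03, "ax": 1.6, "ay": 0, "az": 0}, {"x": 0, "y": -0.58, "z": -0.06, "ax": 2.4, "ay": 0, "az": 0}, {"x": 0, "y": -0.77, "z": -0.11, "ax": 3.2, "ay": 0, "az": 0}, {"x": 0, "y": -0.96, "z": -0.17, "ax": 4, "ay": 0, "az": 0}])

```text
time: 4.47
tool_pos: [0.5008, 0.0254, 0.0622]
tool_rot: [0.086, 0.703, 0.085, -0.701]
contact_force: [3.1, -2.9, -1.2]
gripper_width: 0.349
```

drive_tool(series=[{"x": 0, "y": -0.2, "z": -0.01, "ax": 0.8, "ay": 0, "az": 0}, {"x": 0, "y": -0.39, "z": -0.03, "ax": 1.6, "ay": 0, "az": 0}, {"x": 0, "y": -0.58, "z": -0.06, "ax": 2.4, "ay": 0, "az": 0}, {"x": 0, "y": -0.77, "z": -0.11, "ax": 3.2, "ay": 0, "az": 0}, {"x": 0, "y": -0.96, "z": -0.17, "ax": 4, "ay": 0, "az": 0}])

```text
time: 4.88
tool_pos: [0.4991, 0.0497, 0.0622]
tool_rot: [-0.037, 0.707, -0.038, -0.705]
contact_force: [2.4, -2.0, 0.2]
gripper_width: 0.352
```

drive_tool(series=[{"x": 0, "y": -0.2, "z": -0.01, "ax": 0.8, "ay": 0, "az": 0}, {"x": 0, "y": -0.39, "z": -0.03, "ax": 1.6, "ay": 0, "az": 0}, {"x": 0, "y": -0.58, "z": -0.06, "ax": 2.4, "ay": 0, "az": 0}, {"x": 0, "y": -0.77, "z": -0.11, "ax": 3.2, "ay": 0, "az": 0}, {"x": 0, "y": -0.96, "z": -0.17, "ax": 4, "ay": 0, "az": 0}])

```text
time: 5.3
tool_pos: [0.5058, 0.0727, 0.0622]
tool_rot: [-0.158, 0.69, -0.16, -0.688]
contact_force: [0.7, -4.7, -0.3]
gripper_width: 0.353
```

```bash
python3 - <<'E'
from plant import sensors,cams
import cv2,numpy as np
s=sensors.state();print(s["joint_pos"].round(2),s["contact_force"])
d=s["tool_pos"][:2]-[.5685,.0418];print(np.hypot(*d),np.degrees(np.arctan2(*d[::-1])))
f=cams.grab_frame("wrist");cv2.imwrite("pics/wrist6.png",f["img"]);np.savez("pics/wrist6.npz",**f)
f=cams.grab_frame("side");cv2.imwrite("pics/side6.png",cv2.resize(f["img"][150:280,180:380],None,fx=4,fy=4,interpolation=2))
E
```

```text
[-0.   -0.05  2.01 -0.    1.18  2.02] [ 0.67089042 -4.66189308 -0.33673291]
0.06987340207211266 153.7892120643159
```

View pics/wrist6.png

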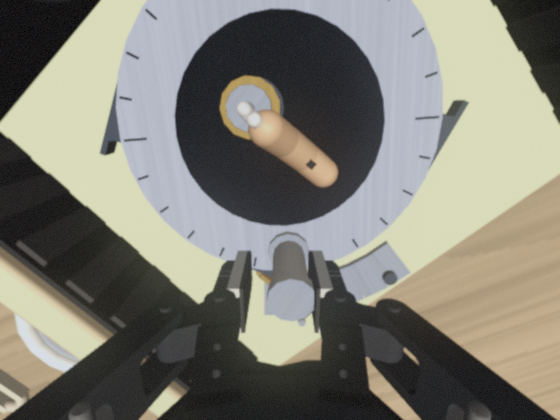

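View pics/side6.png

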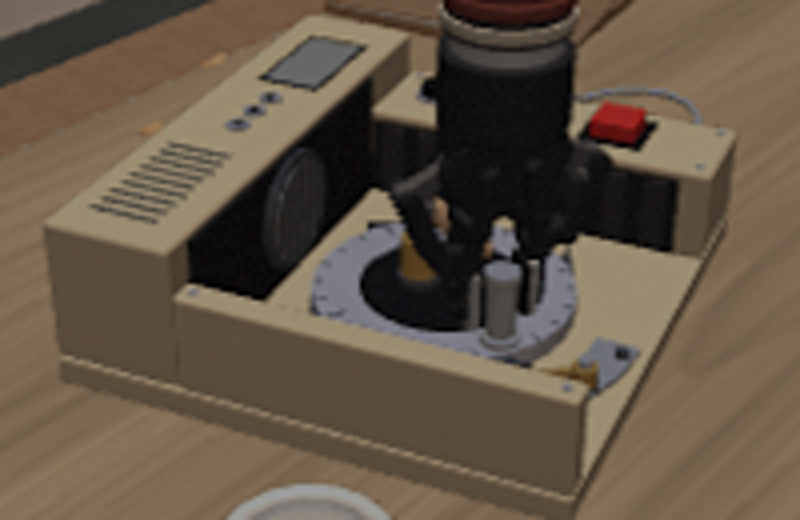

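drive_tool(series=[{"x": 0, "y": -0.15, "z": 0, "ax": 0.6, "ay": 0, "az": 0}, {"x": 0, "y": -0.29, "z": -0.02, "ax": 1.2, "ay": 0, "az": 0}, {"x": 0, "y": -0.44, "z": -0.03, "ax": 1.8, "ay": 0, "az": 0}])

```text
time: 5.65
tool_pos: [0.5102, 0.0819, 0.0615]
tool_rot: [0.211, -0.674, 0.213, 0.675]
contact_force: [-0.6, -6.4, 2.4]
gripper_width: 0.355
```

drive_tool(series=[{"x": 0, "y": -0.1, "z": 0, "ax": 0.4, "ay": 0, "az": 0}, {"x": 0, "y": -0.2, "z": -0.01, "ax": 0.8, "ay": 0, "az": 0}, {"x": 0, "y": -0.29, "z": -0.02, "ax": 1.2, "ay": 0, "az": 0}])

```text
time: 5.9
tool_pos: [0.5144, 0.0873, 0.0616]
tool_rot: [0.245, -0.662, 0.248, 0.663]
contact_force: [-4.0, -7.5, 3.8]
gripper_width: 0.35
```

drive_tool(series=[{"x": 0, "y": -0.1, "z": 0, "ax": 0.4, "ay": 0, "az": 0}, {"x": 0, "y": -0.2, "z": -0.01, "ax": 0.8, "ay": 0, "az": 0}])

```text
time: 6.07
tool_pos: [0.5183, 0.092, 0.0616]
tool_rot: [0.27, -0.653, 0.27, 0.654]
contact_force: [-0.8, -0.3, 0.7]
gripper_width: 0.348
```

```bash
python3 - <<'E'
from plant import sensors,cams
import cv2,numpy as np
s=sensors.state();print(s["joint_pos"].round(2),s["contact_force"])
d=s["tool_pos"][:2]-[.5685,.0418];print(np.hypot(*d),np.degrees(np.arctan2(*d[::-1])))
f=cams.grab_frame("wrist");cv2.imwrite("pics/wrist7.png",f["img"]);np.savez("pics/wrist7.npz",**f)
f=cams.grab_frame("side");cv2.imwrite("pics/side7.png",cv2.resize(f["img"][150:280,180:380],None,fx=4,fy=4,interpolation=2))
E
```

```text
[ 0.03 -0.01  1.98 -0.    1.18  2.39] [-0.76927741 -0.25950459  0.74683823]
0.07093129152504893 134.9965391318084
```

View pics/wrist7.png

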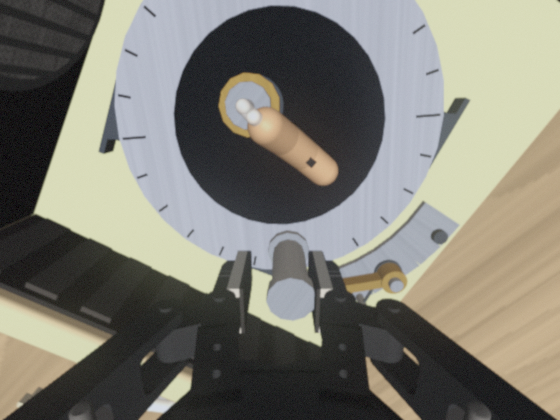

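View pics/side7.png

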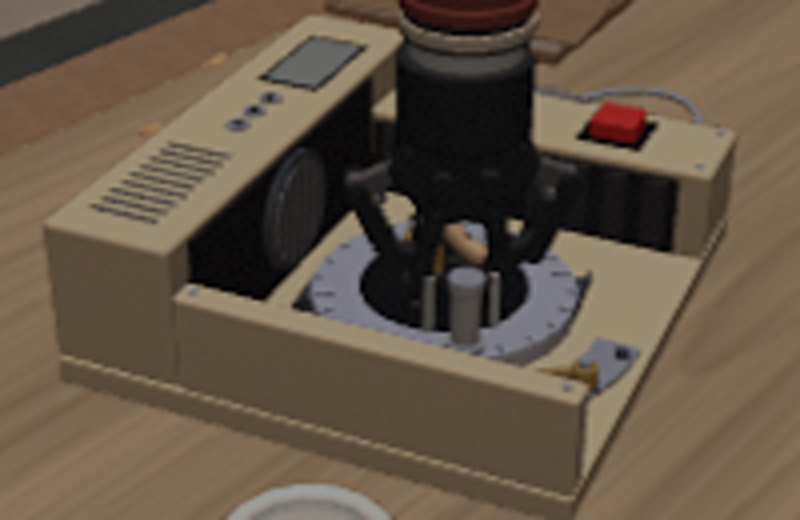

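The push fell from 8.5 N to about 1 N, so the pawl has dropped; the tool is at 135°, putting the lug at about 139° and the toe at 147°. I'll go 3° further for margin and then bring the table back gently.

drive_tool(series=[{"x": 0, "y": -0.07, "z": 0, "ax": 0.3, "ay": 0, "az": 0}, {"x": 0, "y": -0.15, "z": 0, "ax": 0.6, "ay": 0, "az": 0}, {"x": 0, "y": -0.15, "z": 0, "ax": 0.6, "ay": 0, "az": 0}])

```text
time: 6.42
tool_pos: [0.5211, 0.0952, 0.0614]
tool_rot: [0.287, -0.646, 0.287, 0.646]
contact_force: [-1.1, -0.9, 0.2]
gripper_width: 0.352
```

drive_tool(series=[{"x": 0, "y": 0.1, "z": 0, "ax": -0.4, "ay": 0, "az": 0}, {"x": 0, "y": 0.2, "z": -0.01, "ax": -0.8, "ay": 0, "az": 0}, {"x": 0, "y": 0.29, "z": -0.02, "ax": -1.2, "ay": 0, "az": 0}, {"x": 0, "y": 0.39, "z": -0.03, "ax": -1.6, "ay": 0, "az": 0}, {"x": 0, "y": 0.49, "z": -0.04, "ax": -2, "ay": 0, "az": 0}])

```text
time: 6.83
tool_pos: [0.5132, 0.0867, 0.0614]
tool_rot: [-0.23, 0.67, -0.228, -0.669]
contact_force: [3.6, 2.4, -2.2]
gripper_width: 0.348
```

```bash
python3 - <<'E'
from plant import sensors,cams
import cv2,numpy as np
s=sensors.state();print(s["joint_pos"].round(2),s["contact_force"])
d=s["tool_pos"][:2]-[.5685,.0418];print(np.hypot(*d),np.degrees(np.arctan2(*d[::-1])))
f=cams.grab_frame("wrist");cv2.imwrite("pics/wrist8.png",f["img"]);np.savez("pics/wrist8.npz",**f)
E
```

```text
[ 0.02 -0.03  1.99  0.    1.17  2.25] [ 3.62132138  2.40132719 -2.18063644]
0.07125704657316842 140.9553605210707
```

View pics/wrist8.png

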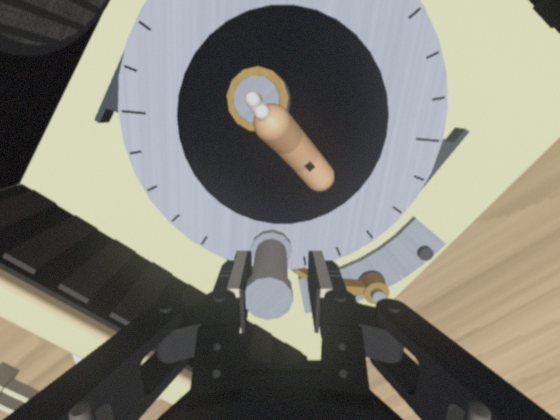

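The left finger is now against the lug (268,290) and the pawl toe (297,272) is down on the rim behind it. Coming back slowly.

drive_tool(series=[{"x": 0, "y": 0.07, "z": 0, "ax": -0.3, "ay": 0, "az": 0}, {"x": 0, "y": 0.15, "z": 0, "ax": -0.6, "ay": 0, "az": 0}, {"x": 0, "y": 0.22, "z": -0.01, "ax": -0.9, "ay": 0, "az": 0}, {"x": 0, "y": 0.29, "z": -0.02, "ax": -1.2, "ay": 0, "az": 0}])

```text
time: 7.22
tool_pos: [0.5088, 0.0808, 0.0614]
tool_rot: [-0.195, 0.68, -0.193, -0.68]
contact_force: [1.8, 2.3, -0.8]
gripper_width: 0.35
```

drive_tool(series=[{"x": 0, "y": 0.04, "z": 0, "ax": -0.15, "ay": 0, "az": 0}, {"x": 0, "y": 0.07, "z": 0, "ax": -0.3, "ay": 0, "az": 0}])

```text
time: 7.38
tool_pos: [0.5077, 0.0791, 0.0614]
tool_rot: [-0.186, 0.682, -0.185, -0.682]
contact_force: [1.0, 3.4, -0.9]
gripper_width: 0.347
```

```bash
python3 - <<'E'
from plant import sensors,cams
import cv2,numpy as np
s=sensors.state();print(s["joint_pos"].round(2),s["contact_force"])
d=s["tool_pos"][:2]-[.5685,.0418];print(np.hypot(*d),np.degrees(np.arctan2(*d[::-1])))
f=cams.grab_frame("wrist");cv2.imwrite("pics/wrist9.png",cv2.resize(f["img"][200:340,200:420],None,fx=3.5,fy=3.5,interpolation=2));np.savez("pics/wrist9.npz",**f)
E
```

```text
[ 0.01 -0.04  2.01  0.    1.18  2.11] [ 0.9698944   3.38327618 -0.89257075]
0.07132435785673391 148.464327558065
```

View pics/wrist9.png

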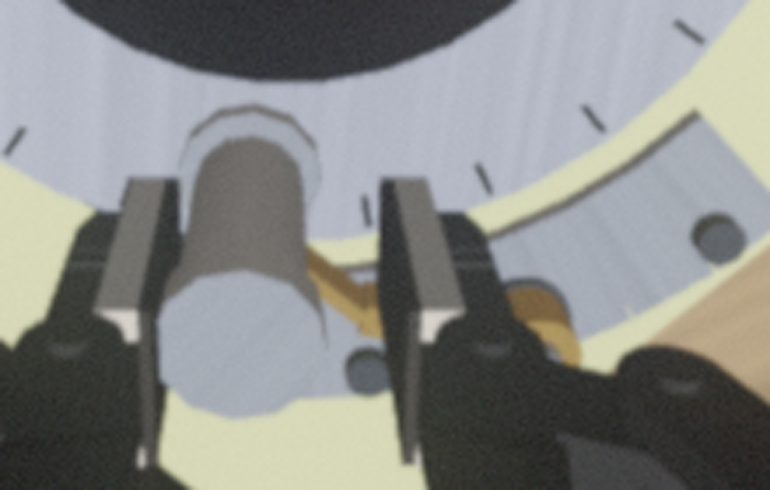

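The toe is disappearing under the lug, so about 3° is left. I'll use small steps and watch the force.

drive_tool(series=[{"x": 0, "y": 0.03, "z": 0, "ax": -0.1, "ay": 0, "az": 0}, {"x": 0, "y": 0.05, "z": 0, "ax": -0.2, "ay": 0, "az": 0}])

```text
time: 7.6
tool_pos: [0.5071, 0.078, 0.0614]
tool_rot: [0.18, -0.684, 0.179, 0.684]
contact_force: [1.9, 4.7, -1.4]
gripper_width: 0.349
```

drive_tool(series=[{"x": 0, "y": 0.03, "z": 0, "ax": -0.1, "ay": 0, "az": 0}, {"x": 0, "y": 0.05, "z": 0, "ax": -0.2, "ay": 0, "az": 0}])

```text
time: 7.77
tool_pos: [0.5071, 0.0777, 0.0614]
tool_rot: [-0.175, 0.686, -0.173, -0.685]
contact_force: [4.2, 8.4, -3.5]
gripper_width: 0.351
```

drive_tool(series=[{"x": 0, "y": 0.03, "z": 0, "ax": -0.1, "ay": 0, "az": 0}, {"x": 0, "y": 0.03, "z": 0, "ax": -0.1, "ay": 0, "az": 0}])

```text
time: 7.93
tool_pos: [0.5072, 0.0775, 0.0614]
tool_rot: [-0.173, 0.687, -0.169, -0.685]
contact_force: [5.1, 8.5, -4.0]
gripper_width: 0.351
```

The push rose from 3 to 10 N with the tool stopped, so the tooth is up against the pawl. I'll centre the fingers on the lug, open and lift off.

drive_tool(series=[{"x": 0, "y": -0.1, "z": 0, "ax": 0, "ay": 0, "az": 0}, {"x": 0, "y": -0.24, "z": 0, "ax": 0, "ay": 0, "az": 0}, {"x": 0, "y": -0.24, "z": 0, "ax": 0, "ay": 0, "az": 0}])

```text
time: 8.18
tool_pos: [0.5089, 0.0811, 0.0613]
tool_rot: [0.17, -0.686, 0.171, 0.686]
contact_force: [0.2, -0.2, -0.5]
gripper_width: 0.352
```

drive_tool(series=[{"x": 0, "y": 0, "z": 0, "ax": 0, "ay": 0, "az": 0}, {"x": 0, "y": 0, "z": 0, "ax": 0, "ay": 0, "az": 0}, {"x": 0, "y": 0, "z": 0, "ax": 0, "ay": 0, "az": 0}], hand=0.5)

```text
time: 8.43
tool_pos: [0.5087, 0.0809, 0.0612]
tool_rot: [0.171, -0.686, 0.171, 0.686]
contact_force: [-0.3, 0.2, 0.2]
gripper_width: 0.501
```

drive_tool(series=[{"x": -1, "y": 0, "z": 0, "ax": 0, "ay": 0, "az": 0}, {"x": -2, "y": 0, "z": 0, "ax": 0, "ay": 0, "az": 0}, {"x": -3.5, "y": 0, "z": 0, "ax": 0, "ay": 0, "az": 0}, {"x": -5, "y": 0, "z": 0, "ax": 0, "ay": 0, "az": 0}, {"x": -6, "y": 0, "z": 0, "ax": 0, "ay": 0, "az": 0}])

```text
time: 8.85
tool_pos: [0.5099, 0.081, 0.2153]
tool_rot: [-0.171, 0.688, -0.171, -0.685]
contact_force: [0.9, 0.5, 0.5]
gripper_width: 0.5
```

```bash
python3 - <<'E'
from plant import sensors,cams
import cv2,numpy as np
s=sensors.state();print(s["joint_pos"].round(2),s["tool_pos"],s["contact_force"])
f=cams.grab_frame("wrist");cv2.imwrite("pics/wrist10.png",f["img"]);np.savez("pics/wrist10.npz",**f)
cv2.imwrite("pics/wrist10z.png",cv2.resize(f["img"][60:280,200:460],None,fx=3,fy=2.7,interpolation=2))
E
```

```text
[ 0.01 -0.2   1.88 -0.    1.46  2.07] [0.5098518  0.08100035 0.21534664] [0.92171384 0.54799324 0.54469461]
```

View pics/wrist10.png

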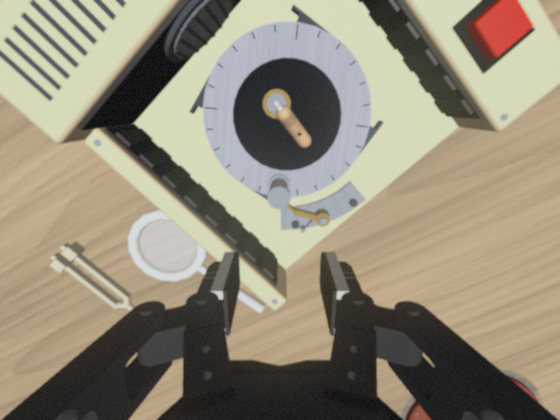

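View pics/wrist10z.png

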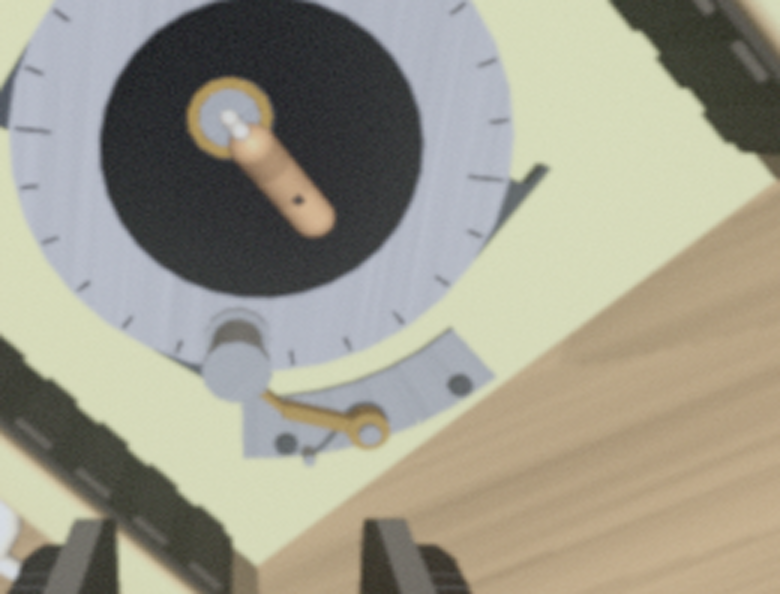

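```bash
python3 - <<'E'
import numpy as np
from h import *
C=np.array([.5685,.0418]);A=lambda d:np.degrees(np.arctan2(d[1],d[0]))
f0=np.load("pics/wrist0.npz");f=np.load("pics/wrist10.npz")
Z0=lambda u,v:((u-1)/3+80,(v-1)/3+40)
Z=lambda u,v:((u-1)/3+200,(v-1)/2.7+60)
P=lambda ff,q,z:onz(ff,q,z)[:2]
p0=P(f0,Z0(110,264),.045);e0=P(f0,Z0(171,193),.043);t0=P(f0,Z0(234,171),.043)
p1=P(f,Z(370,434),.045);e1=P(f,Z(289,405),.043);t1=P(f,Z(266,397),.043)
print("before",p0,A(e0-p0),A(t0-p0),np.hypot(*(t0-p0)));print("now",p1,A(e1-p1),A(t1-p1),np.hypot(*(t1-p1)))
lug=P(f,Z(237,371),.093);print("lug",lug,np.hypot(*(lug-C)),A(lug-C))
for q in((545,167),):
    d=P(f,Z(*q),.042)-C;print("tooth",np.hypot(*d),A(d),A(d)-90)
print("proj tip87 at 147", proj(f,[*(C+.087*np.array([np.cos(np.radians(147)),np.sin(np.radians(147))])),.043]))
# button
im=f["img"].astype(int);hsv=cv2.cvtColor(f["img"],cv2.COLOR_BGR2HSV)
red=((im[...,2]>200)&(im[...,1]<60)).astype(np.uint8)[:120,440:]
c=max(cv2.findContours(red,0,1)[0],key=cv2.contourArea);r=cv2.minAreaRect(c);b=cv2.boxPoints(r)+[440,0];print(r,[P(f,x,.104).round(4) for x in b],np.mean([P(f,x,.104) for x in b],0))
E
python3 - <<'E'
import numpy as np,cv2
f=np.load("pics/wrist10.npz");cv2.imwrite("pics/btn10.png",cv2.resize(f["img"][0:100,440:560],None,fx=5,fy=5,interpolation=2))
f=np.load("pics/wrist2.npz");cv2.imwrite("pics/btn2.png",cv2.resize(f["img"][230:330,70:190],None,fx=5,fy=5,interpolation=2))
E
```

```text
before [0.45111424 0.05768243] 44.466661018876046 33.381003459439924 0.05631400939274764
now [0.45081384 0.05732253] 40.41329401045608 40.30604379223456 0.041730994372684994
lug [0.51085353 0.08120023] 0.0698247400163593 145.6481608231714
tooth 0.09622762646173927 -120.88405261975561 -210.8840526197556
proj tip87 at 147 [278.97394182 198.79652679]Traceback (most recent call last):
  File "<stdin>", line 18, in <module>
ValueError: max() iterable argument is empty
```

View pics/btn10.png

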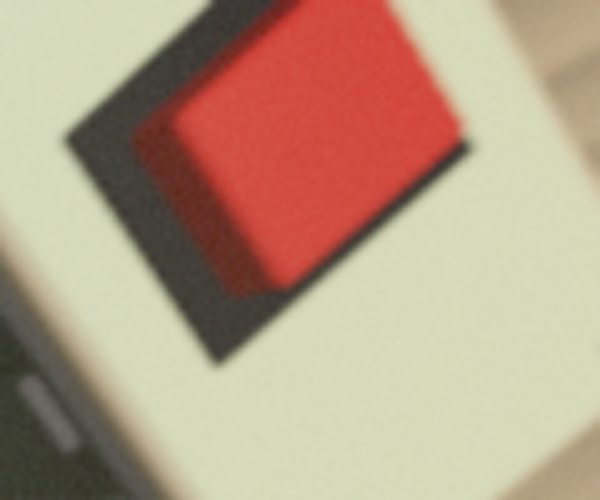

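View pics/btn2.png

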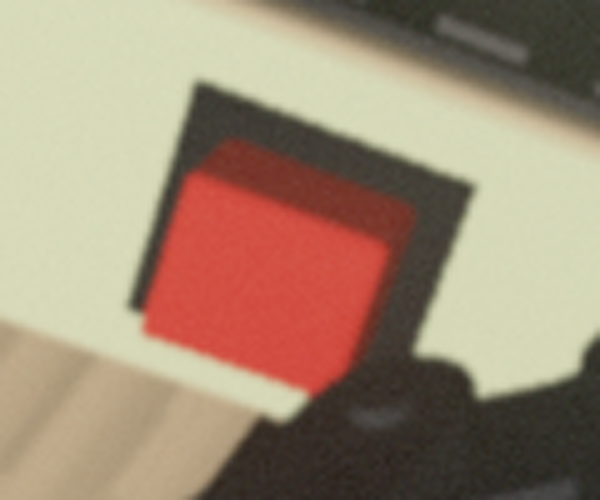

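```bash
python3 - <<'E'
import numpy as np
from h import *
from plant import sensors
a=onz(np.load("pics/wrist2.npz"),(123,287.2),.104);b=onz(np.load("pics/wrist10.npz"),(504,25.1),.104);print(a,b,onz(np.load("pics/scene0.npz"),(160+135/4,160+210/4),.104))
from scipy.spatial.transform import Rotation as R
s=sensors.state();q=s["tool_rot"];M=R.from_quat([*q[1:],q[0]]).as_matrix();print(M.round(3))
for B in(a,b):print(M.T@(np.r_[B[:2],.2]-s["tool_pos"])/.025)
E
```

```text
[ 0.55405619 -0.12864002  0.104     ] [ 0.55315351 -0.1305922   0.104     ] [ 0.55781255 -0.12816209  0.104     ]
[[ 0.013 -0.469 -0.883]
 [-0.    -0.883  0.47 ]
 [-1.    -0.006 -0.011]]
[ 0.85070076  6.63008369 -5.39864206]
[ 0.8502459   6.71598043 -5.40342889]
```

drive_tool(series=[{"x": 0, "y": 0.6, "z": -0.5, "ax": 0, "ay": 0, "az": 0}, {"x": 0, "y": 1.5, "z": -1.2, "ax": 0, "ay": 0, "az": 0}, {"x": 0, "y": 2.5, "z": -2, "ax": 0, "ay": 0, "az": 0}, {"x": 0, "y": 3.5, "z": -2.8, "ax": 0, "ay": 0, "az": 0}, {"x": 0, "y": 4.5, "z": -3.6, "ax": 0, "ay": 0, "az": 0}], hand=0)

```text
time: 9.32
tool_pos: [0.5354, -0.0618, 0.211]
tool_rot: [0.171, -0.686, 0.171, 0.686]
contact_force: [0.8, -0.8, 0.2]
gripper_width: 0.001
```

drive_tool(series=[{"x": 0, "y": 1, "z": -0.8, "ax": 0, "ay": 0, "az": 0}, {"x": 0, "y": 1.8, "z": -1.5, "ax": 0, "ay": 0, "az": 0}, {"x": 0, "y": 2.15, "z": -1.8, "ax": 0, "ay": 0, "az": 0}, {"x": 0, "y": 2.15, "z": -1.8, "ax": 0, "ay": 0, "az": 0}, {"x": 0, "y": 2.15, "z": -1.8, "ax": 0, "ay": 0, "az": 0}])

```text
time: 9.73
tool_pos: [0.5497, -0.1288, 0.2109]
tool_rot: [0.172, -0.686, 0.171, 0.686]
contact_force: [-0.2, -0.8, 0.2]
gripper_width: 0.002
```

```bash
python3 - <<'E'
from plant import sensors,cams
import cv2,numpy as np
s=sensors.state();print(s["tool_pos"],s["contact_force"],s["gripper_width"])
f=cams.grab_frame("scene");cv2.imwrite("pics/scene11.png",cv2.resize(f["img"][140:320,130:390],None,fx=3,fy=3,interpolation=2));np.savez("pics/scene11.npz",**f)
f=cams.grab_frame("wrist");cv2.imwrite("pics/wrist11.png",f["img"]);np.savez("pics/wrist11.npz",**f)
E
```

```text
[ 0.54974028 -0.12877899  0.21086404] [-0.24524678 -0.7717836   0.23220724] 0.002195938601463439
```

View pics/scene11.png

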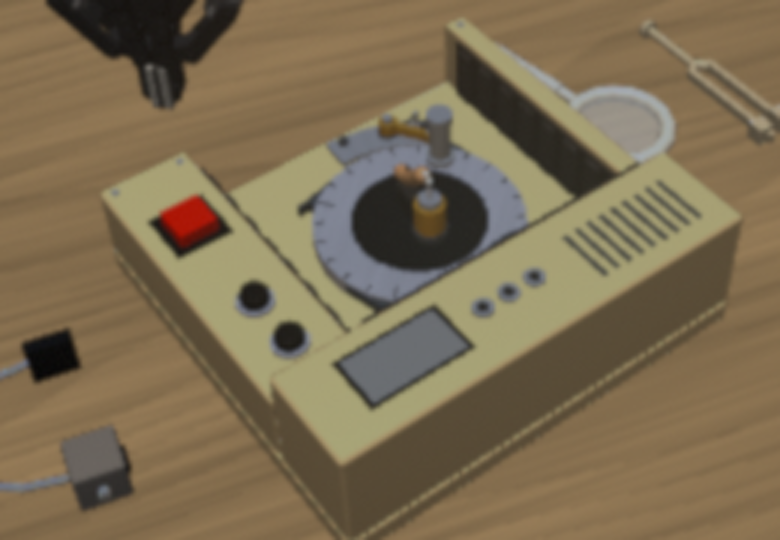

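View pics/wrist11.png

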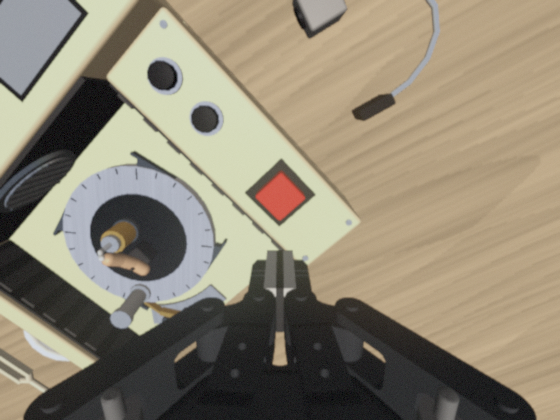

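The lug stands at the pawl, the aid's lower end points to the open front, and the red button is at (280,197) in the wrist view.

```bash
python3 - <<'E'
import numpy as np
from h import *
from plant import sensors
from scipy.spatial.transform import Rotation as R
f=np.load("pics/wrist11.npz");B=onz(f,(280,197),.104);print(B)
s=sensors.state();q=s["tool_rot"];M=R.from_quat([*q[1:],q[0]]).as_matrix()
for b in(B,np.array([.554,-.129,.104])):print(M.T@(b-s["tool_pos"])/.025)
E
```

```text
[ 0.553805   -0.13107617  0.104     ]
[ 4.28204731  0.04341941 -0.20944425]
[ 4.28209889 -0.03360705 -0.17743585]
```

drive_tool(series=[{"x": 1, "y": 0, "z": -0.2, "ax": 0, "ay": 0, "az": 0}, {"x": 2, "y": 0, "z": -0.2, "ax": 0, "ay": 0, "az": 0}, {"x": 3, "y": 0, "z": -0.2, "ax": 0, "ay": 0, "az": 0}, {"x": 3.8, "y": 0, "z": -0.2, "ax": 0, "ay": 0, "az": 0}, {"x": 3.8, "y": 0, "z": -0.2, "ax": 0, "ay": 0, "az": 0}])

```text
time: 10.25
tool_pos: [0.551, -0.1285, 0.111]
tool_rot: [0.171, -0.683, 0.17, 0.69]
contact_force: [-1.2, 0.1, -0.9]
gripper_width: 0.002
```

drive_tool(series=[{"x": 0.2, "y": 0, "z": 0, "ax": 0, "ay": 0, "az": 0}, {"x": 0.4, "y": 0, "z": 0, "ax": 0, "ay": 0, "az": 0}, {"x": 0.4, "y": 0, "z": 0, "ax": 0, "ay": 0, "az": 0}])

```text
time: 10.5
tool_pos: [0.5549, -0.131, 0.107]
tool_rot: [-0.171, 0.687, -0.171, -0.686]
contact_force: [0.4, -1.1, 0.7]
gripper_width: 0.0
```

drive_tool(series=[{"x": 0.08, "y": 0, "z": 0, "ax": 0, "ay": 0, "az": 0}, {"x": 0.16, "y": 0, "z": 0, "ax": 0, "ay": 0, "az": 0}, {"x": 0.16, "y": 0, "z": 0, "ax": 0, "ay": 0, "az": 0}])

```text
time: 10.75
tool_pos: [0.5553, -0.1316, 0.1033]
tool_rot: [-0.171, 0.687, -0.171, -0.685]
contact_force: [0.9, 0.2, 1.5]
gripper_width: 0.002
```

drive_tool(series=[{"x": 0.06, "y": 0, "z": 0, "ax": 0, "ay": 0, "az": 0}, {"x": 0.12, "y": 0, "z": 0, "ax": 0, "ay": 0, "az": 0}, {"x": 0.12, "y": 0, "z": 0, "ax": 0, "ay": 0, "az": 0}])

```text
time: 11.0
tool_pos: [0.5553, -0.1316, 0.1001]
tool_rot: [-0.171, 0.687, -0.171, -0.685]
contact_force: [2.0, 1.0, 4.1]
gripper_width: 0.004
```

drive_tool(series=[{"x": 0.06, "y": 0, "z": 0, "ax": 0, "ay": 0, "az": 0}, {"x": 0.12, "y": 0, "z": 0, "ax": 0, "ay": 0, "az": 0}, {"x": 0.12, "y": 0, "z": 0, "ax": 0, "ay": 0, "az": 0}])

```text
time: 11.25
tool_pos: [0.5553, -0.1316, 0.098]
tool_rot: [-0.171, 0.687, -0.171, -0.685]
contact_force: [-1.0, 0.9, 8.6]
gripper_width: 0.004
```

drive_tool(series=[{"x": 0.04, "y": 0, "z": 0, "ax": 0, "ay": 0, "az": 0}, {"x": 0.08, "y": 0, "z": 0, "ax": 0, "ay": 0, "az": 0}, {"x": 0.08, "y": 0, "z": 0, "ax": 0, "ay": 0, "az": 0}])

```text
time: 11.5
tool_pos: [0.5554, -0.1316, 0.0978]
tool_rot: [-0.171, 0.687, -0.171, -0.686]
contact_force: [-6.1, 2.7, 18.3]
gripper_width: -0.001
```

The button has bottomed out: z is stopped at 0.098 and the force jumped to 18 N. Letting go.

drive_tool(series=[{"x": -0.4, "y": 0, "z": 0, "ax": 0, "ay": 0, "az": 0}, {"x": -1.2, "y": 0, "z": 0, "ax": 0, "ay": 0, "az": 0}, {"x": -2.4, "y": 0, "z": 0, "ax": 0, "ay": 0, "az": 0}, {"x": -3.6, "y": 0, "z": 0, "ax": 0, "ay": 0, "az": 0}, {"x": -3.6, "y": 0, "z": 0, "ax": 0, "ay": 0, "az": 0}])

```text
time: 11.92
tool_pos: [0.5571, -0.1325, 0.1907]
tool_rot: [-0.171, 0.689, -0.172, -0.683]
contact_force: [0.5, -0.4, 0.8]
gripper_width: 0.0
```

```bash
python3 - <<'E'
from plant import sensors,cams
import cv2,numpy as np
from h import *
s=sensors.state();print(s["tool_pos"],s["contact_force"])
f=cams.grab_frame("scene");cv2.imwrite("pics/scene12.png",cv2.resize(f["img"][140:320,130:390],None,fx=3,fy=3,interpolation=2))
f=cams.grab_frame("wrist");cv2.imwrite("pics/wrist12.png",f["img"]);np.savez("pics/wrist12.npz",**f)
a=np.load("pics/wrist11.npz")
E
```

```text
[ 0.5571171 -0.1325248  0.1906705] [ 0.45479609 -0.38211904  0.81047761]
```

View pics/scene12.png

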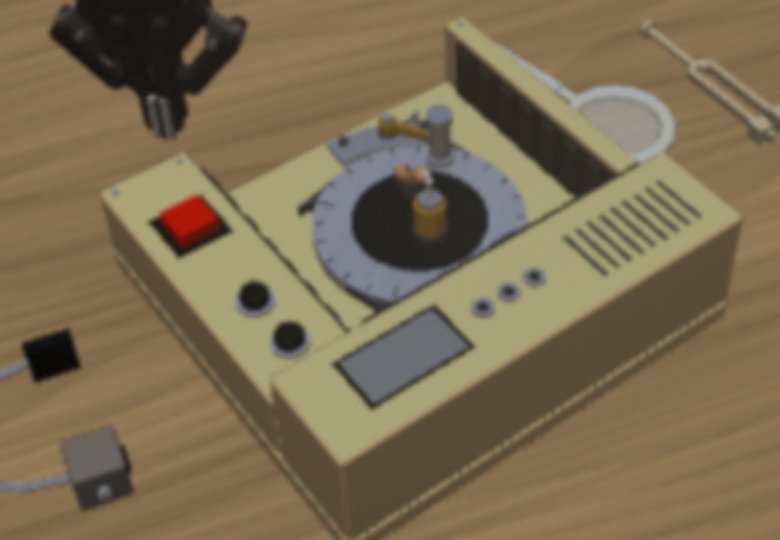

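View pics/wrist12.png

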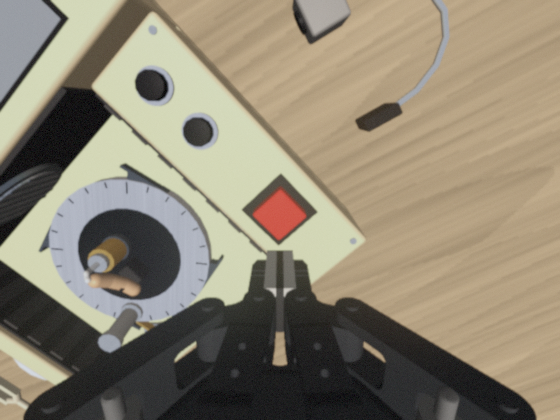

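The button is back up, the table and aid are where I left them (lug still beside the pawl), and the desk items haven't moved. Letting the arm settle, then handing in.

drive_tool(series=[{"x": 0, "y": 0, "z": 0, "ax": 0, "ay": 0, "az": 0}, {"x": 0, "y": 0, "z": 0, "ax": 0, "ay": 0, "az": 0}, {"x": 0, "y": 0, "z": 0, "ax": 0, "ay": 0, "az": 0}])

```text
time: 12.27
tool_pos: [0.5533, -0.1309, 0.182]
tool_rot: [0.171, -0.685, 0.171, 0.687]
contact_force: [-0.1, 0.6, 0.2]
gripper_width: 0.0
```

```bash
python3 -c "
from plant import workorder
print(workorder.job_done())"
```

```text
the job is handed in; nothing more can be done
None
```

I turned the table clockwise by its lug until the rear tooth had passed the pawl. I then brought it back against the pawl's tip, pressed the red button right down and let it go. The job was handed in at about 12.3 s.

- **Pawl drop:** the push peaked at about 8.5 N and fell to about 1 N as the pawl dropped behind the tooth.
- **Seating:** on the way back the force rose from about 3 N to 10 N with the tool stopped. I took that as the tooth firmly on the stop, then let go and lifted clear.
- **Position check:** afterwards the lug measured 145.6° and the tooth face about 145°. The pawl tip had measured 147° at the start, so they agree within about 2°, roughly my measuring error.
- **Not seen directly:** the contact itself is hidden under the lug. A rough reading of the pawl's angle differed by about 4° from its resting value, on poorly defined points, but well short of the 15° of a lifted pawl.
- **Button:** it stopped 6 mm down with the force rising to 18 N, and it is up again in the last pictures.
- **Surroundings:** in the last pictures the lug and hearing aid were where I had left them before pressing the button. The desk items in view had not moved, and the robot was touching nothing.

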